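# Put the bicycle lamps on charge

## Task

Put the bicycle lamps on charge: first slide the charging box's slider fully back to off (its near end), then lift the lid right open to its stop and stand every bicycle lamp that is on the shelf upright on the floor of the box, none on top of another. Lower the lid gently until it is fully shut, and only then slide the slider up until it lines up with the white pointer beside its track. Keep the slider off whenever the lid is open, and leave the other things on the shelf where they are.

Things in the scene. Friction and masses are not known exactly. Their poses are not given: they have to be found in the camera images.
- dock: (All sizes in this list are in mm.) The lamp charging box, fixed to the shelf: black open box 160 (x) x 290 (y) x 75 high, walls and floor 6 thick, under a grey hinged lid; inside 148 x 278, 69 deep. Joined to its +y side is a grey control panel 160 (x) x 108 (y) x 60 high, centred at y = +199. Origin: centre of the box's underside; x points away from the robot (turned by at most 0.25 rad), y to its left, z up.
- lid (a joint): Lid angle in rad: 0 shut, 1.5 fully open at its stop (nearly upright, its top edge then 240 above the shelf). Lid 160 x 290 x 8, 250 g, hinged along the box's far (+x) rim; it turns upward and away from the robot. The hinge is stiff (0.3 N m of friction) and holds the lid at any angle where it is left.
- lid_handle (a point): Middle of the steel bar handle on the lid: round bar 11 in diameter, 110 long along the box's y, on two posts 98 apart; its axis stands 40 above the lid's outer face, 12 in from the lid's front edge, 148 from the hinge line measured along the lid and 48 above the hinge line when shut. The posts are at its ends; the 40 between bar and lid is free for a finger. Its orientation is the lid's: equal to the box's when shut.
- lid_hinge (a point): Middle of the lid's hinge line, which runs along the box's y (at the box's x = +80, height 75.5).
- slider (a joint): Position of the charging slider in m: 0 = off (stop at the near end), growing away from the robot along the box's +x, to 0.100 at the far stop. About 1.5 N of friction; stays where it is left.
- slider_top (a point): Centre of the top of the slider's black grip: 20 long along the track (box's x) x 28 across (box's y) x 40 tall, standing on an aluminium track 40 wide, 150 long, 14 high, on the panel. Lies at the box's x = -50 mm + slider travel, y = +199, height 114.5. Its own axes are turned against the box's: use the box's x for the track.
- mark_tip (a point): Tip of the white pointer tab on the panel beside the track (on its +y side, 24 long, at most 8 high; tip 21 from the track's centre line). Fixed; its place along the track varies. Its x is the box's x: the slider is set when the centre of its grip is level with this tip along the track.
- lamp1_c (a point): A bicycle headlamp: aluminium block on a flat rubber foot, 50 long (own x, lens at +x) x 32 wide (own y) x 34 high, 80 to 150 g, standing on the shelf. This point is its centre, 17 above its underside; z is up through its top. May be absent (None).
- lamp2_c (a point): A bicycle headlamp: aluminium block on a flat rubber foot, 50 long (own x, lens at +x) x 32 wide (own y) x 34 high, 80 to 150 g, standing on the shelf. This point is its centre, 17 above its underside; z is up through its top. May be absent (None).
- lamp3_c (a point): A smaller bicycle rear light: black block with a red lens on a flat rubber foot, 42 long (own x, lens at +x) x 34 wide (own y) x 30 high, 80 to 150 g, standing on the shelf. This point is its centre, 15 above its underside; z is up through its top. May be absent (None).
- lamp4_c (a point): A smaller bicycle rear light: black block with a red lens on a flat rubber foot, 42 long (own x, lens at +x) x 34 wide (own y) x 30 high, 80 to 150 g, standing on the shelf. This point is its centre, 15 above its underside; z is up through its top. May be absent (None).
- canister: Bystander: green canister with black twist cap, 72 in diameter, 142 tall; origin under its centre.
- spanner: Bystander: chrome spanner 200 long (x), lying flat, 8 high; origin under its middle.
- pump: Bystander: aluminium frame pump 240 long (x), 32 high, lying flat; origin under its middle.
- lever1: Bystander: red tire lever 120 long (x), 16 wide, 7 high, lying flat.
- lever2: Bystander: red tire lever like the other.
Not all that is in view belongs to the job. Leave any green, orange or yellow look-alike of the part that bears lamp4_c alone.

How it is judged:
By the outcome, as a careful person would: the job done as asked, in the order asked, and still so for the second after the job is handed in, with the robot touching nothing.
Of lamp1, lamp2, lamp3, lamp4 only 3 to 4 are there at a start; the rules pass over those that are not, and their reading is None.
At some moment in a run one of lamp1, lamp2, lamp3, lamp4 may be knocked a few centimetres aside while the robot is not near it.
Once in a run the grip may slacken for a moment while it holds something.
It also fails if it takes over 210 s, if anything falls off the work surface, if the arm or the gripper's body presses on something with over 40 N, if the wrist force passes 120 N, or if a joint passes its speed limit or range.

## Robot

A 6-joint arm with a two-finger parallel gripper is mounted at the origin on the work surface. World frame = base frame: x ahead of the robot, y to its left, z up, the work surface at z = 0. Lengths are in m, angles in rad, forces in N, time in s.
With the tool pointing down it reaches from about 0.3 to 1 m from the base axis. Payload 5.1 kg.
Tool frame: the origin (TCP) lies between the finger pads; the fingertips stand 25 mm ahead of it and the grasp point (between the pads) lies 6 mm ahead of it; z points along the fingers, y is the direction in which the jaws open and shut (so a half turn about z gives the same grasp; the last joint's range is limited). The gripper opens to 95 mm and grips with 3 to 60 N. Pads are 20 mm wide; open, the fingers measure 119 mm over their backs; the gripper's body (75 mm by 180 mm) begins 59 mm behind the grasp point.
Start: joints at [-1.207, 0.124, 1.65, -0, 1.367, -0.083], TCP at [0.281, -0.586, 0.24] pointing down, gripper open.
Joint ranges: [-2.61, 2.61], [-1.02, 2.33], [0.03, 2.71], [-1.35, 4.49], [0.32, 2.68], [-2.91, 2.91]. Speed limits (rad/s): [2.57, 2.57, 3.14, 3.14, 3.14, 3.14].

## Interface

Orientations are given as a unit quaternion [x, y, z, w].
In Python, from station import get_state, get_image, sign_off, silhouettes, pinpoint gives the robot as it stands.
- The arm moves only by the tool step_arm, never from a script. Its argument "increments" is one flat list of numbers, 5 for each row, row after row: the closure in counts, from 0 (fully open) to 255 (shut), then the shift along the world's x, y, z in m, then the turn about the world's z in degrees. A call has 1 to 10 rows; each row is the pose to reach, as a shift and turn from the pose measured when the call began; what a row does not reach only later rows make up. A row lasts 1/12 s, in which the tool goes at most 41.7 mm and 7.16 degrees, less where a joint would pass 70% of its speed; a pose out of reach is approached as far as the arm can. A call with a gripper value outside its range is refused whole. The fingers move at their own pace and stop on an object; "squeeze" is the grip in N (left out, the last holds). Time passes only in rows, so rows that repeat a pose let the fingers close. It gives the time, the measured TCP pose, the force and the opening at its end, in the units of the state.
- get_state(): the state, without advancing time (a new reading comes with each control period).
- get_image(name): name is "scene" or "top"; returns a dict with "frame" (480x640x3 uint8, red, green, blue), "K" (3x3 intrinsics, pixels), "dist_coeffs" ([k1, k2, p1, p2, k3] as OpenCV has them; the pictures are not rectified), "world_from_camera" (4x4, takes a point from camera to world coordinates). Camera axes: x right, y down, z forward; pixel columns grow to the right and rows downward; lengths in m; the calibration is good to about 2 mm. A picture is of the moment at which its call begins. There is no depth.
- sign_off(): hands the job in, once; it reports no verdict.
Trained networks look in a picture, given as the dict that the camera call returned (one of the last four; its "shot" number tells which), for a name from the list of things; names that differ only in an ending like _2 or _b are one class to them, and where a whole thing is asked for, a point or a joint stands for the part that bears it (a point fixed in the world has none). Each returns a list of dicts, best first, with "score" (0 to 1); they miss things now and then, are a little off and sometimes report something else, mostly with a low value. They report only what shows in the picture. A call takes as long as a camera call. They do not tell look-alikes from the thing itself.
- silhouettes(picture, target): "mask" (480x640 bool, what is visible of it) and "bbox" ([centre column, centre row, width, height] in pixels, round what is visible of it).
- pinpoint(picture, target): "location" ([column, row] in pixels: a listed point, or the origin of a listed thing).
The state is a dict: "clock": time; "qpos": joint angles; "joint_vel": joint speeds; "joint_efforts": joint torques, N m; "tcp_pos": TCP position; "tcp_rot": TCP orientation; "contact_force": force on the tool from outside, world axes, zero at the start; "moment": the same for the moment, N m; "finger_gap": finger opening in m.
Only numpy, scipy, OpenCV 4.12 (cv2) and the standard library are available. Lean on these libraries where they do the work, as an engineer would, in place of code of your own. Each camera call takes 0.05 s, during which the arm holds its last target. There are 200 camera calls.

## Working session

There is one attempt and no reset: what is moved stays moved. The work goes in short steps, Python scripts to look and compute and a tool call to move; the robot and the scene stay as the last step left them, time stands still between calls to the robot, and variables do not carry over. Pictures are saved under pics/ and viewed, about 12 in all and at most 16, crops included, and the job is handed in when it is done.

Besides the shell and the picture viewer there is one more tool, called after "Emit:" in YAML: its name, and indented under it one key for each argument. step_arm: Moves the arm, as the interface text tells. Its arguments: {"type":"object","properties":{"increments":{"type":"array","items":{"type":"number"}},"squeeze":{"type":"number"}},"required":["increments"]}

```bash
ls; mkdir -p pics
cat > h.py <<'E'
import numpy as np, cv2
from station import get_state, get_image, sign_off, silhouettes, pinpoint
def ray(p,uv):
    K=np.array(p["K"]);d=np.array(p["dist_coeffs"]);T=np.array(p["world_from_camera"])
    n=cv2.undistortPoints(np.array([[uv]],float),K,d)[0,0]
    return T[:3,3],T[:3,:3]@np.array([n[0],n[1],1])
def at_z(p,uv,z):
    o,r=ray(p,uv);return o+r*(z-o[2])/r[2]
def proj(p,X):
    T=np.linalg.inv(np.array(p["world_from_camera"]))
    return cv2.projectPoints(np.atleast_2d(np.array(X,float)),cv2.Rodrigues(T[:3,:3])[0],T[:3,3],np.array(p["K"]),np.array(p["dist_coeffs"]))[0][:,0]
def tri(obs):
    A=np.zeros((3,3));b=np.zeros(3)
    for p,uv in obs:
        o,r=ray(p,uv);r=r/np.linalg.norm(r);M=np.eye(3)-np.outer(r,r);A+=M;b+=M@o
    return np.linalg.solve(A,b)
def save(p,name,box=None,s=1):
    f=p["frame"][:,:,::-1]
    if box: f=f[box[1]:box[3],box[0]:box[2]]
    cv2.imwrite("pics/"+name,cv2.resize(f,None,fx=s,fy=s,interpolation=cv2.INTER_CUBIC))
E
python3 - <<'E'
from h import *
np.set_printoptions(precision=3,suppress=True)
P={n:get_image(n) for n in("scene","top")}
for n,p in P.items():
    save(p,n+"0.png"); print(n,np.array(p["world_from_camera"])[:3,3],p["K"][0][0])
Z=dict(dock=0,lid_handle=.1235,lid_hinge=.0755,slider_top=.1145,mark_tip=.068,lamp1_c=.017,lamp3_c=.015,canister=0,spanner=0,pump=0,lever1=0)
for t,z in Z.items():
    for n,p in P.items():
        for d in pinpoint(p,t)[:5]: print(t,n,np.round(d["location"]),round(d["score"],2),at_z(p,d["location"],z)[:2])
print(get_state())
E
```

```text
pics
scene [ 1.068 -0.696  1.013] 551.0114461316249
top [ 0.37  -0.028  1.678] 612.3960031782651
dock scene [327. 252.] 0.68 [0.52  0.019]
dock top [302. 240.] 0.92 [0.527 0.021]
lid_handle scene [313. 205.] 0.55 [0.47  0.029]
lid_handle scene [383. 178.] 0.4 [0.545 0.212]
lid_handle top [298. 262.] 0.77 [0.457 0.027]
lid_hinge scene [334. 356.] 0.57 [ 0.738 -0.238]
lid_hinge top [304. 208.] 0.63 [0.603 0.014]
slider_top scene [385. 178.] 0.69 [0.543 0.222]
slider_top top [225. 228.] 0.62 [0.544 0.216]
mark_tip scene [393. 192.] 0.41 [0.563 0.239]
mark_tip top [219. 221.] 0.59 [0.57 0.24]
lamp1_c scene [243. 335.] 0.86 [ 0.532 -0.289]
lamp1_c scene [310. 203.] 0.65 [0.387 0.117]
lamp1_c top [414. 238.] 0.68 [ 0.531 -0.283]
canister scene [333. 357.] 0.71 [ 0.709 -0.205]
canister top [386. 174.] 0.66 [ 0.709 -0.21 ]
spanner scene [274. 412.] 0.88 [ 0.694 -0.373]
spanner scene [320. 154.] 0.75 [0.265 0.313]
spanner top [444. 180.] 0.89 [ 0.692 -0.37 ]
pump scene [434. 268.] 0.61 [0.749 0.138]
pump scene [312. 205.] 0.43 [0.384 0.129]
pump top [258. 162.] 0.58 [0.742 0.145]
lever1 scene [329. 152.] 0.67 [0.281 0.337]
lever1 scene [322. 152.] 0.63 [0.266 0.322]
lever1 top [193. 334.] 0.77 [0.27  0.314]
lever1 top [180. 336.] 0.62 [0.264 0.349]
{'clock': 1.2, 'qpos': array([-1.207,  0.124,  1.65 ,  0.   ,  1.368, -0.083]), 'joint_vel': array([-0.001, -0.   ,  0.   , -0.001,  0.001, -0.001]), 'joint_efforts': array([  0.   , -41.758, -36.023,   0.078,   0.043,   0.   ]), 'tcp_pos': array([ 0.281, -0.586,  0.24 ]), 'tcp_rot': array([ 0.975,  0.222, -0.   , -0.   ]), 'contact_force': array([-0.697, -0.151,  0.431]), 'moment': array([0.012, 0.006, 0.014]), 'finger_gap': 0.09510553168496368}
```

View pics/scene0.png

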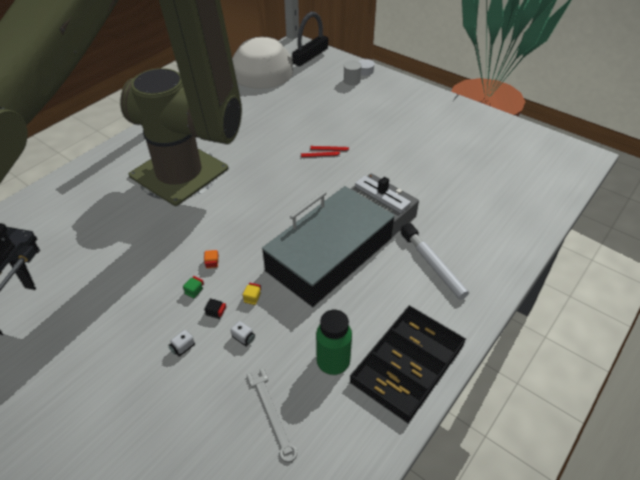

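View pics/top0.png

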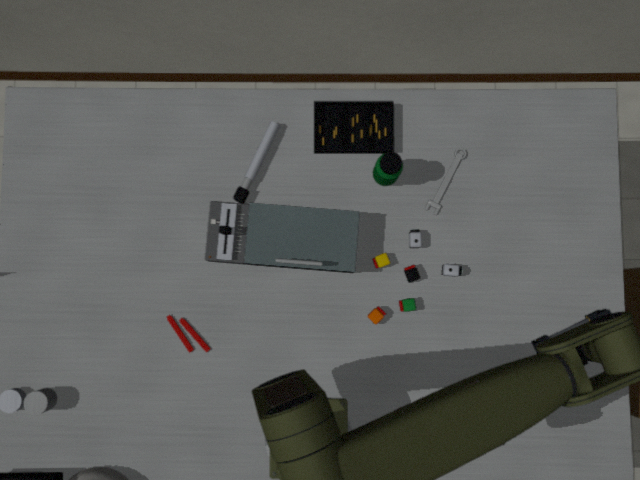

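Lamps: aluminium ones at top (415,238) and (452,270), the black one with a red lens at top (412,273). Look-alikes to leave alone are yellow (381,261), green (407,305) and orange (376,315). So there are three lamps. The slider is at top (225,230), with the white tab at about (213,222). Next I'll fit the dock and lamp poses and check them in a crop.

```bash
cat >> h.py <<'E'
def rect(p,m,z):
    c=max(cv2.findContours(m.astype(np.uint8),cv2.RETR_EXTERNAL,cv2.CHAIN_APPROX_NONE)[0],key=cv2.contourArea)[:,0]
    return cv2.minAreaRect(np.array([at_z(p,u,z)[:2]*1000 for u in c.astype(float)],np.float32))
def boxpt(D,b):
    x,y,a=D;b=np.atleast_2d(b).astype(float);c,s=np.cos(a),np.sin(a)
    return np.c_[x+c*b[:,0]-s*b[:,1],y+s*b[:,0]+c*b[:,1],b[:,2]]
E
python3 - <<'E'
from h import *
np.set_printoptions(precision=3,suppress=True)
P={n:get_image(n) for n in("scene","top")}
for t,z in (("lid",.0835),("lamp1_c",.034),("lamp3_c",.03),("slider_top",.1145)):
    for n,p in P.items():
        for d in silhouettes(p,t)[:6]:
            print(t,n,np.round(d["bbox"]),round(d["score"],2),rect(p,d["mask"],z))
for t in("lid_handle","lid_hinge","slider_top","mark_tip","dock","lamp1_c","lamp3_c","lamp4_c"):
    for n,p in P.items():
        print(t,n,[(np.round(d["location"],1),round(d["score"],2)) for d in pinpoint(p,t)])
p=P["top"];q=P["scene"]
a=cv2.resize(p["frame"][190:320,200:470],None,fx=2.9,fy=2.9,interpolation=cv2.INTER_CUBIC)[:,:,::-1]
cv2.imwrite("pics/c1.png",a)
save(q,"c2.png",(340,150,440,250),6)
E
```

```text
lid scene [326. 236. 134.  98.] 0.85 ((515.3466796875, 14.868087768554688), (292.04217529296875, 190.1298370361328), 85.9653091430664)
lid scene [182. 346.  28.  26.] 0.5 ((485.3300476074219, -405.75103759765625), (51.184226989746094, 47.734458923339844), 85.61308288574219)
lid top [300. 236. 119.  69.] 0.62 ((525.6448974609375, 20.160888671875), (291.72705078125, 161.85540771484375), 85.64006042480469)
lamp1_c scene [243. 333.  23.  25.] 0.86 ((537.787109375, -294.548583984375), (55.508026123046875, 40.130245208740234), 1.9398802518844604)
lamp1_c top [417. 238.  15.  16.] 0.75 ((528.8712158203125, -283.6986083984375), (32.22626495361328, 48.919273376464844), 89.43450927734375)
lamp3_c scene [328. 237. 131.  96.] 0.6 ((482.9766540527344, 57.239990234375), (312.3173828125, 201.78805541992188), 85.45124816894531)
lamp3_c scene [433. 261.  72.  77.] 0.45 ((740.3311157226562, 130.14453125), (46.95160675048828, 254.23568725585938), 63.38047790527344)
slider_top scene [383. 187.  12.  22.] 0.67 ((553.7404174804688, 195.53358459472656), (23.610666275024414, 57.828697204589844), 28.01531600
[... 193 characters left out ...]
.89)]
slider_top scene [(array([386.5, 179.6]), 0.44)]
slider_top top [(array([450.3, 268.6]), 0.73), (array([224.1, 228.9]), 0.43)]
mark_tip scene [(array([394.7, 193.6]), 0.6)]
mark_tip top [(array([219.9, 220.4]), 0.37)]
dock scene [(array([324.7, 253.6]), 0.72)]
dock top [(array([301.7, 242.1]), 0.87)]
lamp1_c scene [(array([245.1, 335.9]), 0.85)]
lamp1_c top [(array([417.6, 235.5]), 0.71)]
lamp3_c scene [(array([329.5, 360.4]), 0.16)]
lamp3_c top []
lamp4_c scene [(array([216.1, 310.3]), 0.83), (array([248.7, 292.3]), 0.7), (array([192.5, 285.9]), 0.52)]
lamp4_c top [(array([411., 272.]), 0.77), (array([406.5, 301.2]), 0.68), (array([376.6, 260.1]), 0.65), (array([376.8, 314.5]), 0.44)]
```

View pics/c1.png

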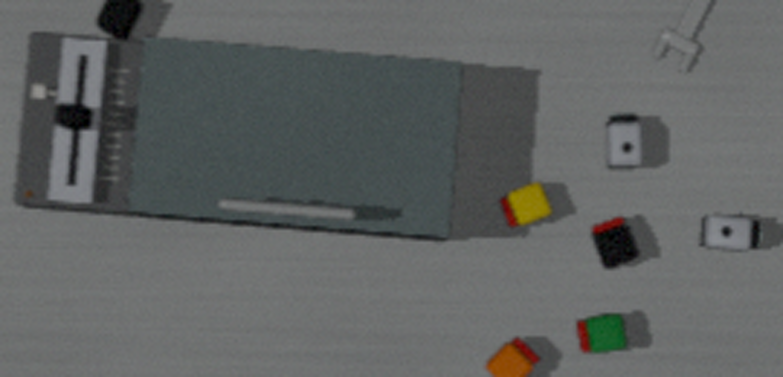

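View pics/c2.png

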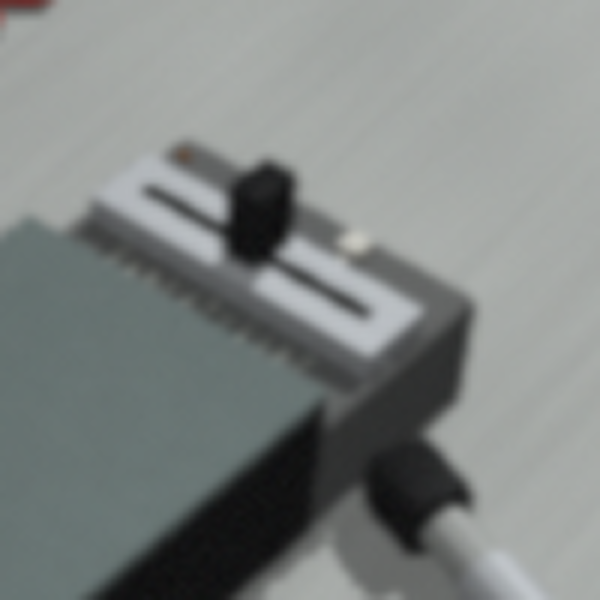

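```bash
cat > fit.py <<'E'
from h import *
from scipy.optimize import least_squares
np.set_printoptions(precision=4,suppress=True)
E
python3 - <<'E'
from fit import *
P={n:get_image(n) for n in("scene","top")}
p,q=P["top"],P["scene"]
D=(.5256,.0202,np.radians(-4.36))
def tb(X): 
    c,s=np.cos(D[2]),np.sin(D[2]);d=X[:2]-np.array(D[:2]);return np.array([c*d[0]+s*d[1],-s*d[0]+c*d[1]])*1000
print("slider",tb(at_z(p,(200+74/2.9,190+116/2.9),.105)),tb(tri([(p,(224.1,228.9)),(q,(340+268/6,150+172/6))])))
print("mark",tb(at_z(p,(213.4,221.2),.066)),tb(at_z(q,(340+355/6,150+242/6),.066)))
print("handle",tb(at_z(p,(200+288/2.9,190+209/2.9),.1235)))
# lamp rects by thresholding around known pixels
a=p["frame"].astype(int);
out={}
S=at_z
for n,c,z in(("A",(415,238),.034),("B",(452,270),.034),("R",(412,273),.03)):
    w=14;r=p["frame"][c[1]-w:c[1]+w,c[0]-w:c[0]+w].astype(np.float32)
    hs=cv2.cvtColor(r.astype(np.uint8),cv2.COLOR_RGB2HSV)
    g=r.mean(2);bg=np.median(p["frame"][330:345,250:330].mean(2))
    m=(g>bg+25)|(g<45)|((hs[...,1]>120)&(hs[...,0]<8))
    M=np.zeros((480,640),np.uint8);M[c[1]-w:c[1]+w,c[0]-w:c[0]+w]=m
    print(n,bg,m.sum(),rect(p,M,z))
# overlay
L=[]
def seg(pts): L.append(pts)
h=lambda x,y,z:(x/1000,y/1000,z/1000)
seg([h(-80,-145,83.5),h(80,-145,83.5),h(80,145,83.5),h(-80,145,83.5),h(-80,-145,83.5)])
seg([h(-68,-55,123.5),h(-68,55,123.5)])
seg([h(-80,145,60),h(-80,253,60),h(80,253,60),h(80,145,60)])
seg([h(-75,179,74.5),h(75,179,74.5),h(75,219,74.5),h(-75,219,74.5),h(-75,179,74.5)])
seg([h(-80,-145,0),h(80,-145,0),h(80,-145,83)])
im=[]
for pp,b in((p,(195,185,375,285)),(q,(250,150,430,310))):
    f=cv2.resize(pp["frame"][b[1]:b[3],b[0]:b[2]],None,fx=4.4,fy=4.4,interpolation=cv2.INTER_CUBIC)[:,:,::-1].copy()
    for s in L:
        u=((proj(pp,boxpt(D,s))-np.array(b[:2])+.5)*4.4*8).astype(np.int32)
        cv2.polylines(f,[u],False,(0,0,255),1,cv2.LINE_AA,3)
    im.append(f)
o=np.vstack(im);cv2.imwrite("pics/o1.png",cv2.resize(o,None,fx=.52,fy=.52) if 0 else np.hstack([cv2.resize(i,(400,int(i.shape[0]*400/i.shape[1]))) if 0 else i for i in im[:1]]))
cv2.imwrite("pics/o2.png",cv2.resize(im[1],(675,600)))
E
```

```text
slider [  0.6309 196.4323] [  2.978  199.4348]
mark [ 25.2163 236.9108] [ 26.8375 236.9564]
handle [-67.901  -1.002]
A 112.66666666666667 19 ((549.1573486328125, -282.56365966796875), (2.7101144790649414, 18.84419822692871), 0.16654758155345917)
B 112.66666666666667 27 ((443.226318359375, -402.68304443359375), (5.318497180938721, 21.455114364624023), 88.94381713867188)
R 112.66666666666667 182 ((434.7091369628906, -274.17962646484375), (40.119171142578125, 33.95771026611328), 21.942363739013672)
```

View pics/o1.png

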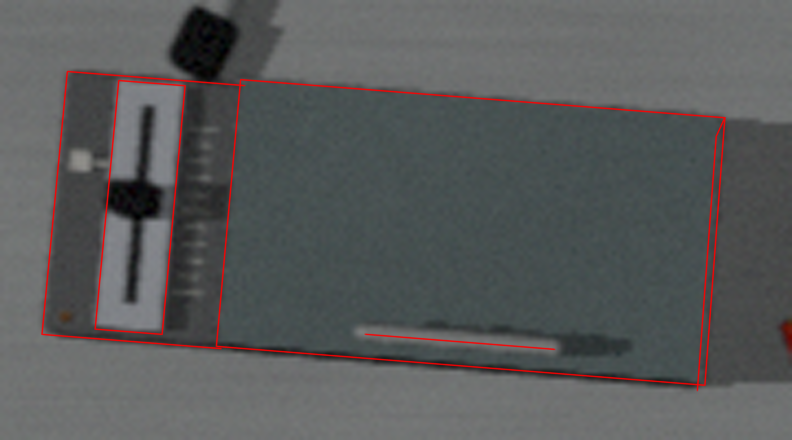

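View pics/o2.png

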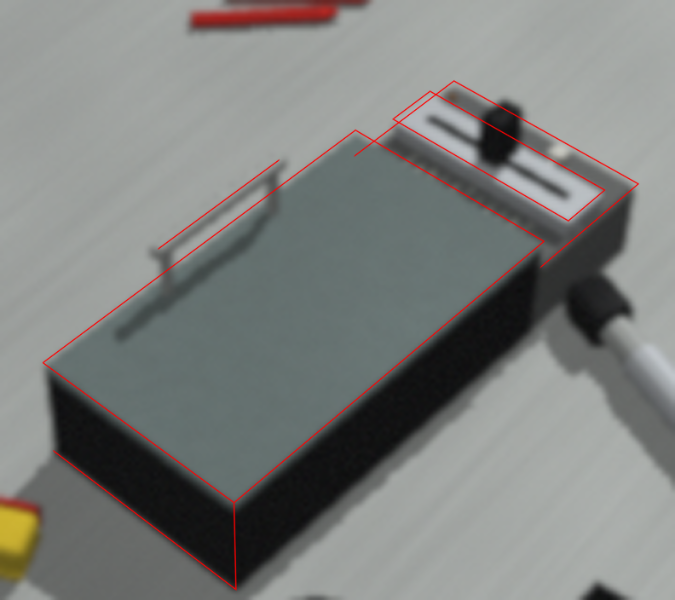

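The dock fit is good in both views: origin (0.5256, 0.0202), yaw −4.36°. The slider is at box x≈+2 and the pointer at ≈+26. I'll go to the slider with the jaws along box x.

Emit:
step_arm:
  increments: [0,0.13,0.4,0,60,0,0.13,0.4,0,60,0,0.13,0.4,0,60,0,0.13,0.4,0,60,0,0.13,0.4,0,60,0,0.13,0.4,0,60,0,0.13,0.4,0,60,0,0.13,0.4,0,60,0,0.13,0.4,0,60,0,0.13,0.4,0,60]

```text
clock: 3.43
tcp_pos: [0.4097, -0.1881, 0.24]
tcp_rot: [0.733, 0.68, 0.0, 0.001]
contact_force: [2.1, 0.1, -0.3]
finger_gap: 0.0953
```

Emit:
step_arm:
  increments: [60,0.13,0.4,0,0,60,0.13,0.4,0,0,60,0.13,0.4,0,0,60,0.13,0.4,0,0,60,0.13,0.4,0,0,60,0.13,0.4,0,0,60,0.13,0.4,0,0,60,0.13,0.4,0,0,60,0.13,0.4,0,0,60,0.13,0.4,0,0]
  squeeze: 8

```text
clock: 4.27
tcp_pos: [0.5382, 0.2088, 0.2402]
tcp_rot: [0.733, 0.68, 0.0, 0.001]
contact_force: [1.3, -0.1, 0.8]
finger_gap: 0.0729
```

Emit:
step_arm:
  increments: [60,0.005,0.009,-0.04,0,60,0.005,0.009,-0.08,0,60,0.005,0.009,-0.11,0,60,0.005,0.009,-0.132,0,60,0.005,0.009,-0.132,0,160,0.005,0.009,-0.132,0,220,0.005,0.009,-0.132,0,220,0.005,0.009,-0.132,0,220,0.005,0.009,-0.132,0,220,0.005,0.009,-0.132,0]
  squeeze: 6

```text
clock: 5.1
tcp_pos: [0.5443, 0.218, 0.1102]
tcp_rot: [0.733, 0.68, 0.002, 0.001]
contact_force: [-0.3, -0.2, 0.3]
finger_gap: 0.0445
```

Emit:
step_arm:
  increments: [220,0,0,0,0,220,0,0,0,0,220,0,0,0,0,220,0,0,0,0,220,0,0,0,0,220,0,0,0,0,220,0,0,0,0]
  squeeze: 6

```text
clock: 5.68
tcp_pos: [0.5443, 0.218, 0.1105]
tcp_rot: [0.733, 0.68, 0.002, 0.001]
contact_force: [-0.7, -0.2, 3.2]
finger_gap: 0.02
```

Emit:
step_arm:
  increments: [220,-0.01,0.001,0,0,220,-0.02,0.0015,0,0,220,-0.03,0.0023,0,0,220,-0.04,0.003,0,0,220,-0.048,0.0037,0,0,220,-0.052,0.004,0,0,220,-0.055,0.0042,0,0,220,-0.057,0.0043,0,0,220,-0.057,0.0043,0,0,220,-0.057,0.0043,0,0]

```text
clock: 6.52
tcp_pos: [0.4894, 0.2222, 0.1106]
tcp_rot: [0.733, 0.68, 0.005, 0.004]
contact_force: [11.3, -0.6, -7.4]
finger_gap: 0.0267
```

Emit:
step_arm:
  increments: [60,0.002,0,0,0,60,0.002,0,0,0,60,0.002,0,0,0,60,0.002,0,0,0,60,0.002,0,0.04,0,60,0.002,0,0.08,0,60,0.0,0,0.1,0,60,-0.03,-0.04,0.1,0,60,-0.032,-0.08,0.1,0,60,-0.032,-0.1,0.1,0]

```text
clock: 7.35
tcp_pos: [0.4558, 0.1208, 0.2109]
tcp_rot: [0.733, 0.681, 0.005, 0.004]
contact_force: [0.1, -0.3, -0.2]
finger_gap: 0.0727
```

Run:
```python
from fit import *
p=get_image("top");q=get_image("scene")
f=np.hstack([cv2.resize(a["frame"][b[1]:b[3],b[0]:b[2]],(400,400),interpolation=cv2.INTER_CUBIC) for a,b in((p,(190,190,290,290)),(q,(330,140,430,240)))])
cv2.imwrite("pics/s1.png",f[:,:,::-1]);print(get_state()["tcp_pos"],get_state()["finger_gap"])
```

```text
[0.4566 0.1199 0.2106] 0.07278779395183195
```

View pics/s1.png

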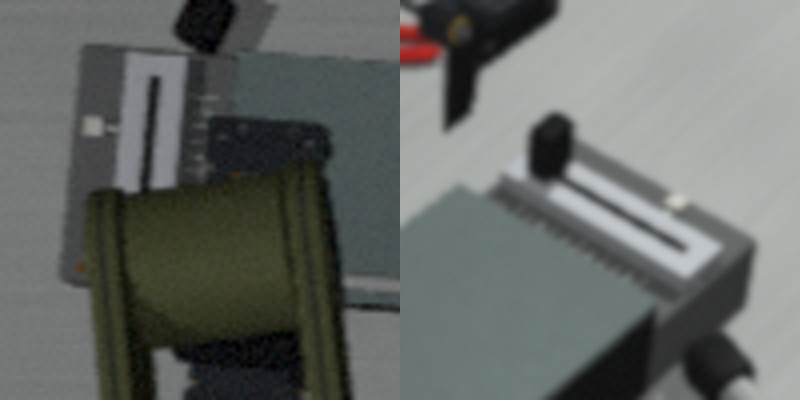

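The slider sits at the near end of its slot, so it is off. Now the handle.

Emit:
step_arm:
  increments: [60,0.001,-0.04,0,0,60,0.001,-0.08,0,0,60,0.001,-0.094,0,0,60,0.001,-0.094,-0.03,0,60,0.001,-0.094,-0.06,0,60,0.001,-0.094,-0.082,0,160,0.001,-0.094,-0.083,0,220,0.001,-0.094,-0.083,0,240,0.001,-0.094,-0.083,0,240,0.001,-0.094,-0.083,0]
  squeeze: 8

```text
clock: 8.28
tcp_pos: [0.4591, 0.0262, 0.1298]
tcp_rot: [0.734, 0.679, 0.006, 0.005]
contact_force: [-0.4, 0.6, -0.6]
finger_gap: 0.0512
```

Emit:
step_arm:
  increments: [240,0,0,0,0,240,0,0,0,0,240,0,0,0,0,240,0,0,0,0,240,0,0,0,0,240,0,0,0,0,240,0,0,0,0]
  squeeze: 12

```text
clock: 8.87
tcp_pos: [0.4602, 0.0261, 0.13]
tcp_rot: [0.734, 0.679, 0.007, 0.007]
contact_force: [4.9, -0.2, -3.3]
finger_gap: 0.0105
```

Emit:
step_arm:
  increments: [240,0.004,-0.0003,0.011,0,240,0.0088,-0.0007,0.0216,0,240,0.0144,-0.0011,0.0318,0,240,0.0207,-0.0016,0.0416,0,240,0.0278,-0.0021,0.0509,0,240,0.0355,-0.0027,0.0596,0,240,0.0439,-0.0033,0.0677,0,240,0.0528,-0.004,0.0752,0,240,0.0623,-0.0047,0.082,0,240,0.0722,-0.0055,0.088,0]
  squeeze: 15

```text
clock: 9.7
tcp_pos: [0.5323, 0.0205, 0.2212]
tcp_rot: [0.734, 0.679, 0.006, 0.006]
contact_force: [-7.5, -0.8, 5.9]
finger_gap: 0.0105
```

Emit:
step_arm:
  increments: [240,0.0105,-0.0008,0.0033,0,240,0.0212,-0.0016,0.0078,0,240,0.0322,-0.0025,0.0115,0,240,0.0436,-0.0033,0.0143,0,240,0.055,-0.0042,0.0162,0,240,0.0666,-0.0051,0.0173,0,240,0.0783,-0.006,0.0176,0,240,0.0898,-0.0068,0.0169,0,240,0.1014,-0.0077,0.0154,0,240,0.1128,-0.0086,0.013,0]
  squeeze: 15

```text
clock: 10.53
tcp_pos: [0.6457, 0.0116, 0.2364]
tcp_rot: [0.734, 0.679, 0.005, 0.006]
contact_force: [-38.8, 2.1, 24.9]
finger_gap: 0.0111
```

Emit:
step_arm:
  increments: [240,0.003,0,-0.0005,0,240,0.006,-0.0005,-0.001,0,240,0.008,-0.0006,-0.001,0,240,0.008,-0.0006,-0.001,0]

```text
clock: 10.87
tcp_pos: [0.6472, 0.0114, 0.236]
tcp_rot: [0.734, 0.679, -0.002, -0.002]
contact_force: [-30.3, 1.3, 11.9]
finger_gap: 0.0136
```

Emit:
step_arm:
  increments: [190,-0.001,0,0,0,190,-0.001,0,0,0,190,-0.001,0,0,0,190,-0.001,0,0.02,0,190,-0.001,0,0.05,0,190,-0.001,0,0.09,0,190,-0.001,0,0.12,0,190,-0.04,0,0.12,0,190,-0.08,-0.03,0.12,0,190,-0.12,-0.06,0.12,0]

```text
clock: 11.7
tcp_pos: [0.5407, -0.0385, 0.3576]
tcp_rot: [0.733, 0.68, -0.001, -0.001]
contact_force: [0.0, -0.8, 0.8]
finger_gap: 0.0243
```

Emit:
step_arm:
  increments: [0,-0.02,-0.04,0,0,0,-0.04,-0.08,0,0,0,-0.06,-0.12,0,0,0,-0.08,-0.15,-0.02,0,0,-0.12,-0.15,-0.05,0,0,-0.16,-0.15,-0.08,0,0,-0.18,-0.15,-0.1,0]

```text
clock: 12.28
tcp_pos: [0.3664, -0.1898, 0.2635]
tcp_rot: [0.733, 0.68, -0.001, 0.001]
contact_force: [-0.4, -0.9, 0.2]
finger_gap: 0.0655
```

Run:
```python
from fit import *
p=get_image("top");q=get_image("scene")
f=np.hstack([cv2.resize(a["frame"][b[1]:b[3],b[0]:b[2]],(400,400),interpolation=cv2.INTER_CUBIC) for a,b in((p,(230,150,480,400)),(q,(150,150,400,400)))])
cv2.imwrite("pics/s2.png",f[:,:,::-1]);print(get_state()["tcp_pos"],get_state()["finger_gap"])
for a in(p,q):
  for t,z in(("lamp1_c",.017),("lamp4_c",.015)): print(t,[(np.round(d["location"],1),round(d["score"],2),at_z(a,d["location"],z)[:2]) for d in pinpoint(a,t)])
for t,z in (("lamp1_c",.034),("lamp4_c",.03)):
    for d in silhouettes(p,t)[:6]: print(t,np.round(d["bbox"]),round(d["score"],2),rect(p,d["mask"],z))
```

```text
[ 0.361  -0.1864  0.2546] 0.07342807604980935
lamp1_c [(array([415.5, 236.7]), 0.49, array([ 0.5341, -0.2877]))]
lamp4_c [(array([374.6, 314.6]), 0.47, array([ 0.3231, -0.1757])), (array([381.2, 259.3]), 0.46, array([ 0.4723, -0.1944])), (array([411.6, 271.7]), 0.39, array([ 0.439 , -0.2764]))]
lamp1_c [(array([244.1, 334.8]), 0.62, array([ 0.5346, -0.2874]))]
lamp4_c [(array([250.1, 291.6]), 0.79, array([ 0.4639, -0.1942])), (array([192.6, 286.1]), 0.68, array([ 0.3489, -0.2649])), (array([180.7, 344.1]), 0.61, array([ 0.4447, -0.3864])), (array([213.9, 311.2]), 0.58, array([ 0.4385, -0.2837])), (array([212.7, 260.3]), 0.51, array([ 0.3284, -0.1812]))]
lamp1_c [416. 239.  12.  21.] 0.63 ((528.8712158203125, -283.6965026855469), (32.221534729003906, 48.91928482055664), 89.43450164794922)
lamp4_c [381. 260.  15.  14.] 0.67 ((472.8128356933594, -187.1947021484375), (25.063552856445312, 46.47208023071289), 57.395408630371094)
lamp4_c [375. 316.  12.  20.] 0.63 ((323.7288818359375, -172.76478576660156), (16.530290603637695, 39.47018051147461), 72.888427734375)
lamp4_c [416. 271.  10.  12.] 0.52 ((432.8874206542969, -283.906494140625), (26.33795738220215, 24.83104133605957), 44.76227569580078)
lamp4_c [446. 183.  39.  64.] 0.29 ((688.63623046875, -370.3539123535156), (33.685142517089844, 191.1690673828125), 63.140987396240234)
```

View pics/s2.png

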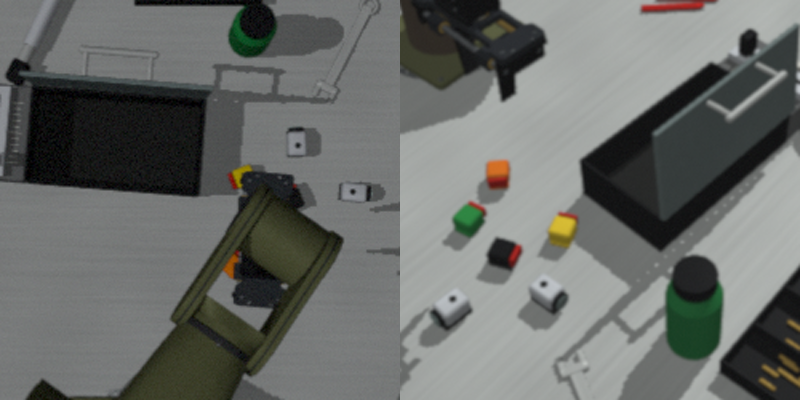

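The lid is at its stop, and the lamps have not moved. Headlamp A comes first.

Emit:
step_arm:
  increments: [0,0.171,-0.1,-0.1,-72,0,0.171,-0.1,-0.1,-72,0,0.171,-0.1,-0.1,-72,0,0.171,-0.1,-0.1,-72,0,0.171,-0.1,-0.1,-72,0,0.171,-0.1,-0.1,-72,0,0.171,-0.1,-0.1,-72,0,0.171,-0.1,-0.1,-72,0,0.171,-0.1,-0.1,-72,0,0.171,-0.1,-0.1,-72]

```text
clock: 13.52
tcp_pos: [0.5425, -0.2899, 0.1674]
tcp_rot: [0.993, 0.12, -0.001, 0.002]
contact_force: [-0.0, 0.0, 0.3]
finger_gap: 0.0953
```

Emit:
step_arm:
  increments: [0,0,0,0,-7,0,0,0,0,-14,0,0,0,-0.02,-14,0,0,0,-0.05,-14]

```text
clock: 13.85
tcp_pos: [0.5476, -0.2921, 0.1227]
tcp_rot: [1.0, -0.001, 0.004, 0.005]
contact_force: [0.9, -1.1, 0.1]
finger_gap: 0.0949
```

Emit:
step_arm:
  increments: [0,-0.0156,0.006,0,0,0,-0.0156,0.006,-0.02,0,0,-0.0156,0.006,-0.045,0,0,-0.0156,0.006,-0.07,0,0,-0.0156,0.006,-0.085,0,0,-0.0156,0.006,-0.085,0]

```text
clock: 14.35
tcp_pos: [0.5317, -0.285, 0.0344]
tcp_rot: [1.0, -0.0, 0.002, 0.004]
contact_force: [-0.5, 0.7, -0.5]
finger_gap: 0.0949
```

Emit:
step_arm:
  increments: [100,0,0,-0.005,0,180,0,0,-0.005,0,220,0,0,-0.005,0,220,0,0,-0.005,0,220,0,0,-0.005,0,220,0,0,-0.005,0,220,0,0,-0.005,0,220,0,0,-0.005,0,220,0,0,-0.005,0,220,0,0,-0.005,0]
  squeeze: 25

```text
clock: 15.18
tcp_pos: [0.5317, -0.2851, 0.0295]
tcp_rot: [1.0, -0.0, 0.002, 0.004]
contact_force: [0.2, -1.1, 0.3]
finger_gap: 0.0338
```

Emit:
step_arm:
  increments: [240,0,0,0,0,240,0,0,0,0,240,0,0,0,0,240,0,0,0.03,0,240,0,0,0.07,0,240,0,0,0.11,0,240,0,0,0.14,0,240,0,0,0.14,-4]
  squeeze: 25

```text
clock: 15.85
tcp_pos: [0.5354, -0.2873, 0.1785]
tcp_rot: [0.999, -0.036, 0.008, 0.007]
contact_force: [1.7, -0.5, -0.0]
finger_gap: 0.0318
```

Emit:
step_arm:
  increments: [240,-0.005,0.035,0,0,240,-0.01,0.07,0,0,240,-0.015,0.11,0,0,240,-0.02,0.15,0,0,240,-0.025,0.19,0,0,240,-0.025,0.22,0,0,240,-0.025,0.236,0,0,240,-0.025,0.236,-0.02,0,240,-0.025,0.236,-0.05,0,240,-0.025,0.236,-0.07,0]

```text
clock: 16.68
tcp_pos: [0.5095, -0.0505, 0.1066]
tcp_rot: [0.999, -0.035, 0.007, 0.007]
contact_force: [-1.4, -0.1, -1.1]
finger_gap: 0.0317
```

Emit:
step_arm:
  increments: [240,0,0,-0.02,0,240,0,0,-0.04,0,240,0,0,-0.055,0,240,0,0,-0.063,0,240,0,0,-0.068,0,240,0,0,-0.0705,0,240,0,0,-0.0705,0,240,0,0,-0.0705,0]

```text
clock: 17.35
tcp_pos: [0.5104, -0.0506, 0.0371]
tcp_rot: [0.999, -0.035, 0.008, 0.007]
contact_force: [-0.4, -0.2, -1.3]
finger_gap: 0.0319
```

Emit:
step_arm:
  increments: [240,0,0,-0.001,0,200,0,0,-0.001,0,110,0,0,-0.001,0,110,0,0,-0.001,0,110,0,0,-0.001,0,110,0,0,-0.001,0,110,0,0,0.03,0,110,0,0,0.07,0,110,0,0,0.11,0,110,0,0,0.15,0]

```text
clock: 18.18
tcp_pos: [0.5098, -0.0505, 0.1885]
tcp_rot: [0.999, -0.035, 0.008, 0.007]
contact_force: [0.8, 0.7, -0.2]
finger_gap: 0.0544
```

Run:
```python
from fit import *
p=get_image("top");q=get_image("scene");s=get_state()
f=np.hstack([cv2.resize(a["frame"][b[1]:b[3],b[0]:b[2]],(400,400),interpolation=cv2.INTER_CUBIC) for a,b in((p,(230,150,480,400)),(q,(150,150,400,400)))])
cv2.imwrite("pics/s3.png",f[:,:,::-1]);print(s["tcp_pos"],s["finger_gap"],s["tcp_rot"])
for a in(p,q):
  for t,z in(("lamp1_c",.017),("lamp4_c",.015)): print(t,[(np.round(d["location"],1),round(d["score"],2),at_z(a,d["location"],z)[:2]) for d in pinpoint(a,t)])
```

```text
[ 0.515  -0.0515  0.1962] 0.054136630588798494 [ 0.9992 -0.0353  0.0158  0.0085]
lamp1_c [(array([328.9, 243.7]), 0.48, array([ 0.5142, -0.0523]))]
lamp4_c [(array([381.4, 257.2]), 0.73, array([ 0.478, -0.195])), (array([406.3, 304.6]), 0.7, array([ 0.3503, -0.2612])), (array([375.9, 315.1]), 0.49, array([ 0.3218, -0.1792])), (array([410.8, 272.1]), 0.47, array([ 0.4379, -0.2743]))]
lamp1_c [(array([305.4, 260.1]), 0.6, array([ 0.5038, -0.0443]))]
lamp4_c [(array([209.5, 258.8]), 0.8, array([ 0.3188, -0.1826])), (array([216.6, 309.7]), 0.74, array([ 0.4402, -0.2771])), (array([248.8, 293. ]), 0.71, array([ 0.4643, -0.1989])), (array([191.3, 285.1]), 0.64, array([ 0.3443, -0.2647])), (array([333.5, 360.9]), 0.24, array([ 0.721, -0.218]))]
```

View pics/s3.png

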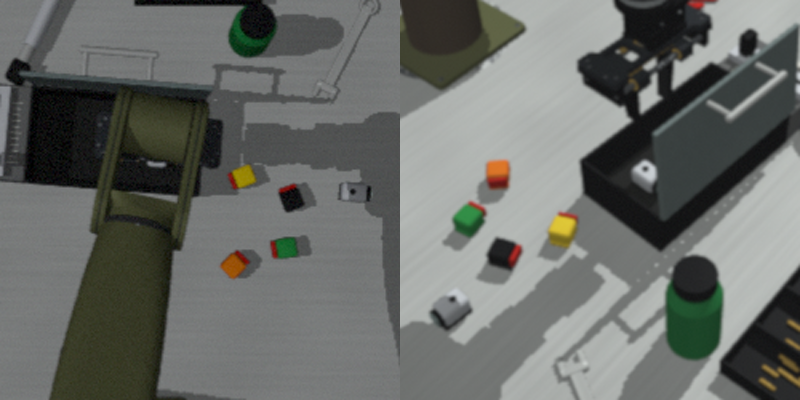

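Lamp A stands in the box. Next is the black and red one.

Emit:
step_arm:
  increments: [60,-0.025,-0.035,0,7,60,-0.045,-0.07,0,14,60,-0.06,-0.11,0,21,20,-0.075,-0.15,0,26,0,-0.075,-0.19,0,26,0,-0.075,-0.224,-0.01,26,0,-0.075,-0.224,-0.04,26,0,-0.075,-0.224,-0.07,26,0,-0.075,-0.224,-0.09,26,0,-0.075,-0.224,-0.09,26]

```text
clock: 19.32
tcp_pos: [0.4298, -0.2716, 0.0879]
tcp_rot: [0.982, 0.19, 0.004, -0.0]
contact_force: [-1.3, 0.4, -0.7]
finger_gap: 0.0949
```

Emit:
step_arm:
  increments: [0,0.007,-0.0035,-0.01,0,0,0.007,-0.0035,-0.03,0,0,0.007,-0.0035,-0.05,0,0,0.007,-0.0035,-0.06,0,0,0.007,-0.0035,-0.06,0,120,0.007,-0.0035,-0.06,0,200,0.007,-0.0035,-0.06,0,240,0.007,-0.0035,-0.06,0,240,0.007,-0.0035,-0.06,0,240,0.007,-0.0035,-0.06,0]

```text
clock: 20.15
tcp_pos: [0.437, -0.2752, 0.0284]
tcp_rot: [0.982, 0.19, 0.004, 0.0]
contact_force: [0.1, 1.0, -0.7]
finger_gap: 0.0672
```

Emit:
step_arm:
  increments: [240,0,0,0,0,240,0,0,0,0,240,0,0,0,0,240,0,0,0,0,240,0,0,0,0,240,0,0,0,0]
  squeeze: 25

```text
clock: 20.65
tcp_pos: [0.437, -0.2753, 0.0284]
tcp_rot: [0.982, 0.19, 0.004, 0.0]
contact_force: [0.5, -0.5, 0.5]
finger_gap: 0.0341
```

Emit:
step_arm:
  increments: [240,0,0,0,0,240,0,0,0.03,0,240,0,0,0.07,0,240,0,0,0.11,0,240,0.01,0.02,0.14,-7,240,0.025,0.06,0.15,-14,240,0.04,0.1,0.15,-21,240,0.055,0.14,0.15,-26,240,0.07,0.18,0.15,-26,240,0.0786,0.22,0.15,-26]

```text
clock: 21.48
tcp_pos: [0.5123, -0.0681, 0.1784]
tcp_rot: [0.999, -0.036, 0.004, 0.001]
contact_force: [-0.2, -0.7, -0.9]
finger_gap: 0.0341
```

Emit:
step_arm:
  increments: [240,0.0033,0.03,0,0,240,0.0033,0.065,0,0,240,0.0033,0.089,0,0,240,0.0033,0.089,-0.03,0,240,0.0033,0.089,-0.065,0,240,0.0033,0.089,-0.095,0,240,0.0033,0.089,-0.12,0,240,0.0033,0.089,-0.135,0,240,0.0033,0.089,-0.142,0,240,0.0033,0.089,-0.142,0]

```text
clock: 22.32
tcp_pos: [0.5145, 0.021, 0.0352]
tcp_rot: [0.999, -0.036, 0.002, 0.001]
contact_force: [-0.3, -0.4, -0.5]
finger_gap: 0.0339
```

Emit:
step_arm:
  increments: [240,0,0,0,0,200,0,0,0,0,110,0,0,0,0,110,0,0,0,0,110,0,0,0,0,110,0,0,0,0,110,0,0,0.03,0,110,0,0,0.07,0,110,0,0,0.11,0,110,0,0,0.15,0]

```text
clock: 23.15
tcp_pos: [0.514, 0.021, 0.1868]
tcp_rot: [0.999, -0.036, 0.002, 0.001]
contact_force: [1.1, -0.3, -0.4]
finger_gap: 0.0542
```

Run:
```python
from fit import *
p=get_image("top");q=get_image("scene");s=get_state()
f=np.hstack([cv2.resize(a["frame"][b[1]:b[3],b[0]:b[2]],(400,400),interpolation=cv2.INTER_CUBIC) for a,b in((p,(420,230,500,310)),(q,(150,190,350,390)))])
cv2.imwrite("pics/s4.png",f[:,:,::-1]);print(s["tcp_pos"],s["finger_gap"],s["tcp_rot"])
for a in(p,q):
  print(a["world_from_camera"][2][3],[(np.round(d["location"],1),round(d["score"],2),at_z(a,d["location"],.017)[:2]) for d in pinpoint(a,"lamp1_c")+pinpoint(a,"lamp4_c")])
```

```text
[0.5193 0.0207 0.1944] 0.053856873166024305 [ 0.9993 -0.0364  0.0102  0.0013]
1.6775502925295656 [(array([328.7, 246.2]), 0.55, array([ 0.5074, -0.0518])), (array([380.6, 257.2]), 0.67, array([ 0.4779, -0.1926])), (array([302., 244.]), 0.63, array([0.5131, 0.0209])), (array([407.9, 303.3]), 0.55, array([ 0.3538, -0.2652])), (array([376.5, 315.3]), 0.46, array([ 0.3213, -0.1806]))]
1.0127783417923877 [(array([306.9, 264.3]), 0.54, array([ 0.515 , -0.0522])), (array([250.9, 293.3]), 0.82, array([ 0.4699, -0.1976])), (array([196.4, 285.4]), 0.74, array([ 0.3557, -0.2589])), (array([211.9, 256.5]), 0.74, array([ 0.3195, -0.1749]))]
```

View pics/s4.png

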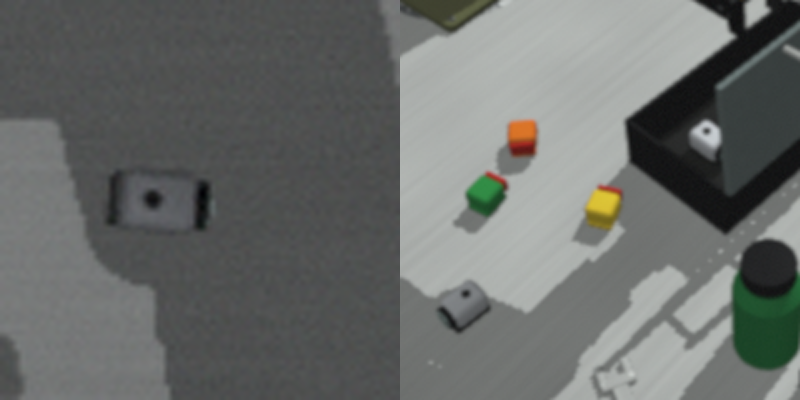

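Emit:
step_arm:
  increments: [60,-0.03,-0.03,0,7,60,-0.05,-0.07,0,14,60,-0.06,-0.11,0,21,60,-0.065,-0.15,0,28,60,-0.069,-0.19,0,35,60,-0.069,-0.23,0,42,60,-0.069,-0.27,0,49,60,-0.069,-0.31,0,56,60,-0.069,-0.35,0,63,60,-0.069,-0.39,0,70]

```text
clock: 24.28
tcp_pos: [0.4433, -0.3426, 0.1811]
tcp_rot: [0.859, 0.511, 0.001, -0.002]
contact_force: [1.0, 0.8, -0.3]
finger_gap: 0.0728
```

Emit:
step_arm:
  increments: [30,0,0,0,7,0,0,0,0,14,0,0,0,-0.02,21,0,0,0,-0.05,21,0,0,0,-0.08,21,0,0,0,-0.08,21]

```text
clock: 24.78
tcp_pos: [0.4387, -0.3385, 0.0921]
tcp_rot: [0.752, 0.659, -0.0, -0.01]
contact_force: [-1.3, 1.4, -1.1]
finger_gap: 0.0949
```

Emit:
step_arm:
  increments: [0,0.006,-0.02,0,4,0,0.006,-0.0445,0,4,0,0.006,-0.0445,-0.02,4,0,0.006,-0.0445,-0.04,4,0,0.006,-0.0445,-0.055,4,0,0.006,-0.0445,-0.062,4,0,0.006,-0.0445,-0.062,4,120,0.006,-0.0445,-0.062,4,220,0.006,-0.0445,-0.062,4,240,0.006,-0.0445,-0.062,4]

```text
clock: 25.62
tcp_pos: [0.4454, -0.3836, 0.0316]
tcp_rot: [0.728, 0.685, -0.0, -0.009]
contact_force: [0.6, -0.5, 0.4]
finger_gap: 0.0803
```

Emit:
step_arm:
  increments: [240,0,0,0,0,240,0,0,0,0,240,0,0,0,0,240,0,0,0,0,240,0,0,0,0,240,0,0,0,0,240,0,0,0,0,240,0,0,0,0]

```text
clock: 26.28
tcp_pos: [0.4455, -0.3836, 0.0316]
tcp_rot: [0.728, 0.685, -0.0, -0.009]
contact_force: [0.7, 0.4, 0.6]
finger_gap: 0.0318
```

Emit:
step_arm:
  increments: [240,0,0,0.03,0,240,0,0,0.07,0,240,0,0,0.11,0,240,0,0.02,0.15,-7,240,0.005,0.05,0.155,-14,240,0.01,0.09,0.155,-21,240,0.015,0.13,0.155,-28,240,0.02,0.17,0.155,-35,240,0.025,0.21,0.155,-42,240,0.03,0.24,0.155,-49]

```text
clock: 27.12
tcp_pos: [0.4747, -0.1426, 0.1862]
tcp_rot: [0.945, 0.326, 0.003, -0.009]
contact_force: [0.5, -0.6, -2.0]
finger_gap: 0.0319
```

Emit:
step_arm:
  increments: [240,0.01,0.03,0,-7,240,0.02,0.06,0,-14,240,0.03,0.09,0,-21,240,0.035,0.12,0,-28,240,0.04,0.15,0,-35,240,0.045,0.18,0,-42,240,0.045,0.21,0,-42,240,0.045,0.234,0,-42,240,0.045,0.234,0,-42,240,0.045,0.234,0,-42]

```text
clock: 27.95
tcp_pos: [0.5193, 0.0923, 0.1857]
tcp_rot: [0.999, -0.033, 0.006, -0.007]
contact_force: [0.1, -0.6, -2.0]
finger_gap: 0.0321
```

Emit:
step_arm:
  increments: [240,0.0016,-0.0015,-0.03,0,240,0.0016,-0.0015,-0.065,0,240,0.0016,-0.0015,-0.095,0,240,0.0016,-0.0015,-0.12,0,240,0.0016,-0.0015,-0.135,0,240,0.0016,-0.0015,-0.143,0,240,0.0016,-0.0015,-0.147,0,240,0.0016,-0.0015,-0.1475,0,240,0.0016,-0.0015,-0.1475,0]

```text
clock: 28.7
tcp_pos: [0.5219, 0.0903, 0.0392]
tcp_rot: [0.999, -0.033, 0.007, -0.007]
contact_force: [0.6, 0.7, -0.4]
finger_gap: 0.032
```

Emit:
step_arm:
  increments: [240,0,0,-0.001,0,200,0,0,-0.001,0,110,0,0,-0.001,0,110,0,0,-0.001,0,110,0,0,-0.001,0,110,0,0,-0.001,0,110,0,0,0.03,0,110,0,0,0.07,0,110,0,0,0.11,0,110,0,0,0.15,0]

```text
clock: 29.53
tcp_pos: [0.5213, 0.0903, 0.1906]
tcp_rot: [0.999, -0.033, 0.006, -0.007]
contact_force: [0.9, 0.5, 0.4]
finger_gap: 0.0538
```

Emit:
step_arm:
  increments: [110,-0.04,0,0.03,7,110,-0.08,0,0.06,14,110,-0.12,0,0.09,21,110,-0.15,0,0.12,28,110,-0.18,0,0.15,35,110,-0.2,0,0.18,42,110,-0.2,0,0.2,49,110,-0.2,0,0.2,56,110,-0.2,0,0.2,63,110,-0.2,0,0.2,70]

```text
clock: 30.37
tcp_pos: [0.3211, 0.0904, 0.3919]
tcp_rot: [0.836, 0.549, 0.003, -0.008]
contact_force: [-0.5, -0.4, -0.2]
finger_gap: 0.054
```

Run:
```python
from fit import *
p=get_image("top");q=get_image("scene");s=get_state()
f=np.hstack([cv2.resize(a["frame"][b[1]:b[3],b[0]:b[2]],(400,400),interpolation=cv2.INTER_CUBIC) for a,b in((p,(200,170,370,340)),(q,(200,150,420,370)))])
cv2.imwrite("pics/s5.png",f[:,:,::-1]);print(s["tcp_pos"],s["finger_gap"],s["tcp_rot"])
```

```text
[0.3212 0.0904 0.3909] 0.05398376243352445 [ 0.8376  0.5461  0.0016 -0.0089]
```

View pics/s5.png

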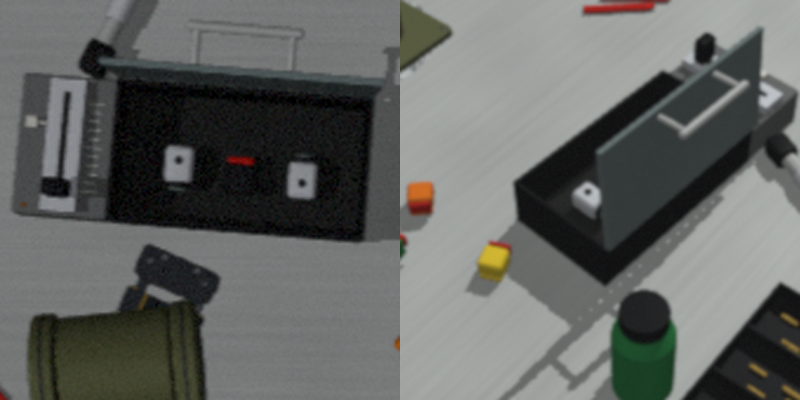

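Emit:
step_arm:
  increments: [190,0.04,-0.01,-0.01,7,190,0.08,-0.02,-0.02,14,190,0.12,-0.03,-0.03,19.4,190,0.16,-0.04,-0.04,19.4,190,0.2,-0.05,-0.05,19.4,190,0.24,-0.06,-0.05,19.4,190,0.28,-0.07,-0.05,19.4,190,0.31,-0.079,-0.05,19.4,190,0.3245,-0.079,-0.05,19.4,190,0.3245,-0.079,-0.05,19.4]

```text
clock: 31.3
tcp_pos: [0.6478, 0.0106, 0.3385]
tcp_rot: [0.735, 0.678, -0.001, -0.01]
contact_force: [-0.3, 0.8, -0.7]
finger_gap: 0.024
```

Run:
```python
from fit import *
p=get_image("top");q=get_image("scene");s=get_state()
f=np.hstack([p["frame"],q["frame"]])
cv2.imwrite("pics/s6.png",cv2.resize(np.vstack([p["frame"][:,:,::-1],q["frame"][:,:,::-1]]),(400,600),interpolation=cv2.INTER_AREA));print(s["tcp_pos"],s["finger_gap"],s["tcp_rot"])
for a in(p,q):
  for t in("lid_handle","lamp1_c","lamp4_c"): print(t,[(np.round(d["location"],1),round(d["score"],2)) for d in pinpoint(a,t)])
```

```text
[0.6455 0.0114 0.3398] 0.024320601647369256 [ 0.7343  0.6787 -0.0006 -0.0098]
lid_handle []
lamp1_c [(array([330.7, 244.4]), 0.71)]
lamp4_c [(array([377. , 313.7]), 0.77), (array([410.6, 305.3]), 0.75), (array([382.7, 258.4]), 0.64), (array([177.8, 335.8]), 0.58)]
lid_handle [(array([376.5, 210.2]), 0.64), (array([436.6, 266.9]), 0.33)]
lamp1_c [(array([307.1, 265.2]), 0.8)]
lamp4_c [(array([211. , 260.1]), 0.79), (array([251.4, 293.6]), 0.69)]
```

View pics/s6.png

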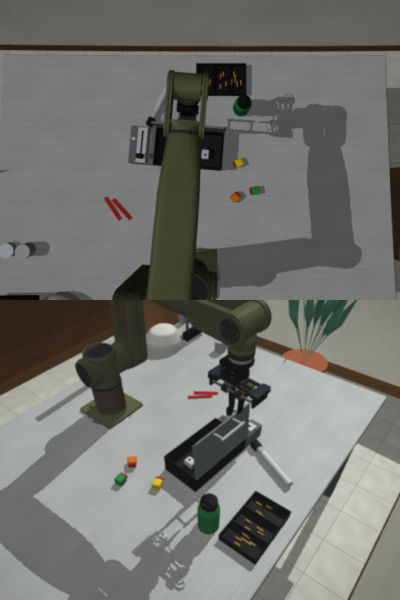

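No further lamps are in view. Now I'll descend around the bar.

Emit:
step_arm:
  increments: [190,0.0005,0,-0.03,0,190,0.0005,0,-0.06,0,190,0.0005,0,-0.08,0,190,0.0005,0,-0.095,0,190,0.0005,0,-0.104,0,190,0.0005,0,-0.104,0]

```text
clock: 32.2
tcp_pos: [0.6443, 0.0119, 0.2355]
tcp_rot: [0.734, 0.679, -0.001, -0.01]
contact_force: [-0.1, 0.6, -0.5]
finger_gap: 0.0241
```

Emit:
step_arm:
  increments: [250,0,0,0,0,250,0,0,0,0,250,0,0,0,0,250,0,0,0,0,250,0,0,0,0,250,0,0,0,0,250,0,0,0,0]
  squeeze: 15

```text
clock: 32.78
tcp_pos: [0.6452, 0.0118, 0.2373]
tcp_rot: [0.734, 0.679, 0.0, -0.009]
contact_force: [-0.3, 0.5, 6.7]
finger_gap: 0.0105
```

Emit:
step_arm:
  increments: [250,-0.0114,0.0009,0.0024,0,250,-0.023,0.0017,0.0039,0,250,-0.0345,0.0026,0.0046,0,250,-0.0462,0.0035,0.0043,0,250,-0.0577,0.0044,0.0032,0,250,-0.0692,0.0053,0.0013,0,250,-0.0806,0.0061,-0.0015,0,250,-0.0915,0.007,-0.0052,0,250,-0.1023,0.0078,-0.0097,0,250,-0.1127,0.0086,-0.015,0]

```text
clock: 33.62
tcp_pos: [0.5327, 0.0208, 0.2228]
tcp_rot: [0.734, 0.679, 0.002, -0.008]
contact_force: [1.9, 1.6, 2.5]
finger_gap: 0.0105
```

Emit:
step_arm:
  increments: [250,-0.0099,0.0008,-0.006,0,250,-0.0194,0.0015,-0.0128,0,250,-0.0284,0.0022,-0.0203,0,250,-0.0368,0.0028,-0.0284,0,250,-0.0445,0.0034,-0.0371,0,250,-0.0515,0.0039,-0.0464,0,250,-0.0558,0.0042,-0.0529,0,250,-0.0598,0.0045,-0.0596,0,250,-0.0635,0.0048,-0.0664,0,250,-0.0655,0.005,-0.0706,0]

```text
clock: 34.45
tcp_pos: [0.4668, 0.0259, 0.1513]
tcp_rot: [0.734, 0.679, 0.002, -0.008]
contact_force: [1.3, 2.6, 1.3]
finger_gap: 0.0107
```

Emit:
step_arm:
  increments: [250,-0.0016,0.0001,-0.004,0,250,-0.003,0.0002,-0.007,0,250,-0.0044,0.0003,-0.0105,0,250,-0.0055,0.0004,-0.0135,0,250,-0.0062,0.0005,-0.0158,0,250,-0.0066,0.0005,-0.0172,0,250,-0.0067,0.0005,-0.018,0,250,-0.0067,0.0005,-0.0185,0,250,-0.0067,0.0005,-0.019,0,250,-0.0067,0.0005,-0.019,0]

```text
clock: 35.28
tcp_pos: [0.4605, 0.0264, 0.1346]
tcp_rot: [0.734, 0.68, 0.002, -0.008]
contact_force: [-4.8, 2.1, 12.7]
finger_gap: 0.0103
```

Emit:
step_arm:
  increments: [250,0,0,-0.0012,0,250,0,0,-0.0012,0,100,0,0,0,0,100,0,0,0,0,100,0,0,0,0,60,0,0,0,0,60,0,0,0.03,0,60,0,0,0.07,0,60,0.01,0.02,0.07,0,60,0.02,0.05,0.07,0]

```text
clock: 36.12
tcp_pos: [0.4824, 0.0754, 0.2078]
tcp_rot: [0.735, 0.678, 0.004, -0.006]
contact_force: [0.4, -0.0, -0.5]
finger_gap: 0.0585
```

Emit:
step_arm:
  increments: [60,0.01,0.04,0,0,60,0.01,0.08,0,0,60,0.01,0.12,0,0,60,0.01,0.142,0,0,60,0.01,0.142,0,0]

```text
clock: 36.53
tcp_pos: [0.4918, 0.2208, 0.2073]
tcp_rot: [0.733, 0.68, 0.003, -0.007]
contact_force: [-0.7, -0.5, 0.6]
finger_gap: 0.0728
```

Run:
```python
from fit import *
p=get_image("top");q=get_image("scene");s=get_state();print(s["tcp_pos"],s["finger_gap"])
D=(.5256,.0202,np.radians(-4.36))
h=lambda *a:np.array(a)/1000
seg=[[h(-80,-145,83.5),h(80,-145,83.5),h(80,145,83.5),h(-80,145,83.5),h(-80,-145,83.5)],[h(-68,-55,123.5),h(-68,55,123.5)]]
b=(240,140,440,310);f=cv2.resize(q["frame"][b[1]:b[3],b[0]:b[2]],None,fx=3.5,fy=3.5,interpolation=cv2.INTER_CUBIC)[:,:,::-1].copy()
for g in seg: cv2.polylines(f,[((proj(q,boxpt(D,g))-np.array(b[:2])+.5)*28).astype(np.int32)],False,(0,0,255),1,cv2.LINE_AA,3)
cv2.imwrite("pics/s7.png",f)
```

```text
[0.492  0.2178 0.2071] 0.07256360607270664
```

View pics/s7.png

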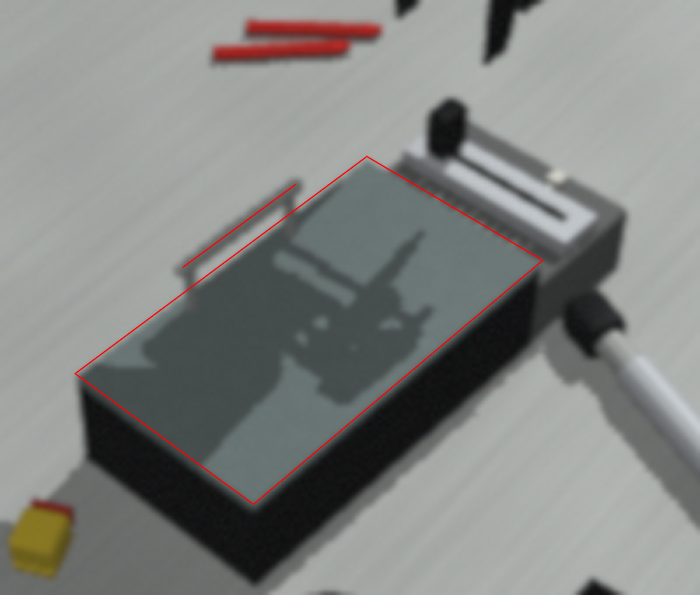

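The lid is shut, since the overlay matches the one from the start. Now the slider (13 pictures so far).

Emit:
step_arm:
  increments: [60,-0.001,0.0045,-0.03,0,60,-0.001,0.0045,-0.065,0,60,-0.001,0.0045,-0.09,0,60,-0.001,0.0045,-0.098,0,60,-0.001,0.0045,-0.098,0,180,-0.001,0.0045,-0.098,0,220,-0.001,0.0045,-0.098,0,220,-0.001,0.0045,-0.098,0,220,-0.001,0.0045,-0.098,0,220,-0.001,0.0045,-0.098,0]
  squeeze: 6

```text
clock: 37.47
tcp_pos: [0.4918, 0.2225, 0.1105]
tcp_rot: [0.734, 0.679, 0.004, -0.005]
contact_force: [0.7, 1.2, 0.3]
finger_gap: 0.0449
```

Emit:
step_arm:
  increments: [220,0,0,0,0,220,0,0,0,0,220,0,0,0,0,220,0,0,0,0,220,0,0,0,0,220,0,0,0,0,220,0,0,0,0,220,0,0,0,0]

```text
clock: 38.13
tcp_pos: [0.4934, 0.2225, 0.1109]
tcp_rot: [0.734, 0.679, 0.005, -0.004]
contact_force: [4.8, -0.9, -2.5]
finger_gap: 0.0198
```

Emit:
step_arm:
  increments: [220,0.01,-0.0008,0,0,220,0.02,-0.0015,0,0,220,0.03,-0.0023,0,0,220,0.04,-0.003,0,0,220,0.05,-0.0038,0,0,220,0.06,-0.0046,0,0,220,0.067,-0.0051,0,0,220,0.071,-0.0054,0,0,220,0.073,-0.0056,0,0,220,0.073,-0.0056,0,0]

```text
clock: 38.97
tcp_pos: [0.5671, 0.2168, 0.1108]
tcp_rot: [0.734, 0.679, 0.006, -0.004]
contact_force: [1.7, -0.4, -1.0]
finger_gap: 0.0198
```

Emit:
step_arm:
  increments: [60,0,0,0,0,60,0,0,0,0,60,0,0,0,0,60,0,0,0,0,60,0,0,0.03,0,60,0,0,0.07,0,60,0,0,0.1,0,60,-0.04,-0.03,0.1,0,60,-0.08,-0.07,0.1,0,60,-0.12,-0.1,0.1,0]

```text
clock: 39.8
tcp_pos: [0.4709, 0.1359, 0.2117]
tcp_rot: [0.734, 0.679, 0.006, -0.003]
contact_force: [-0.7, -1.0, 1.4]
finger_gap: 0.0721
```

Emit:
step_arm:
  increments: [60,-0.02,-0.04,0,0,60,-0.03,-0.08,0,0,60,-0.03,-0.12,0,0,60,-0.03,-0.16,0,0]

```text
clock: 40.13
tcp_pos: [0.4398, -0.0253, 0.2121]
tcp_rot: [0.733, 0.68, 0.007, -0.002]
contact_force: [1.7, -0.0, -0.6]
finger_gap: 0.0728
```

Run:
```python
from fit import *
p=get_image("top");q=get_image("scene");s=get_state();print(s["tcp_pos"])
D=(.5256,.0202,np.radians(-4.36))
h=lambda *a:np.array(a)/1000
im=[]
for a,b in((p,(195,190,245,290)),(q,(360,155,420,215))):
    k=600/(b[3]-b[1]) if a is p else 400/60
    f=cv2.resize(a["frame"][b[1]:b[3],b[0]:b[2]],None,fx=k,fy=k,interpolation=cv2.INTER_CUBIC)[:,:,::-1].copy()
    for t in(16,26,36):
        g=[h(t,183,114.5),h(t,215,114.5)]
        cv2.polylines(f,[((proj(a,boxpt(D,g))-np.array(b[:2])+.5)*k*8).astype(np.int32)],False,(0,0,255),1,cv2.LINE_AA,3)
    g=[h(26,220,68),h(26,244,68)]
    cv2.polylines(f,[((proj(a,boxpt(D,g))-np.array(b[:2])+.5)*k*8).astype(np.int32)],False,(0,255,0),1,cv2.LINE_AA,3)
    im.append(cv2.copyMakeBorder(f,0,600-f.shape[0],0,0,cv2.BORDER_CONSTANT))
cv2.imwrite("pics/s8.png",np.hstack(im))
for a in(p,q): print([(t,np.round(d["location"],1),round(d["score"],2)) for t in("mark_tip","slider_top") for d in pinpoint(a,t)])
```

```text
[ 0.4405 -0.0288  0.2122]
[('mark_tip', array([176.7, 335.4]), 0.68), ('mark_tip', array([219.6, 224.8]), 0.44), ('mark_tip', array([304.3, 205.4]), 0.31), ('slider_top', array([225.7, 221.6]), 0.61)]
[('mark_tip', array([395.6, 194. ]), 0.54), ('slider_top', array([392.5, 180.3]), 0.48)]
```

View pics/s8.png

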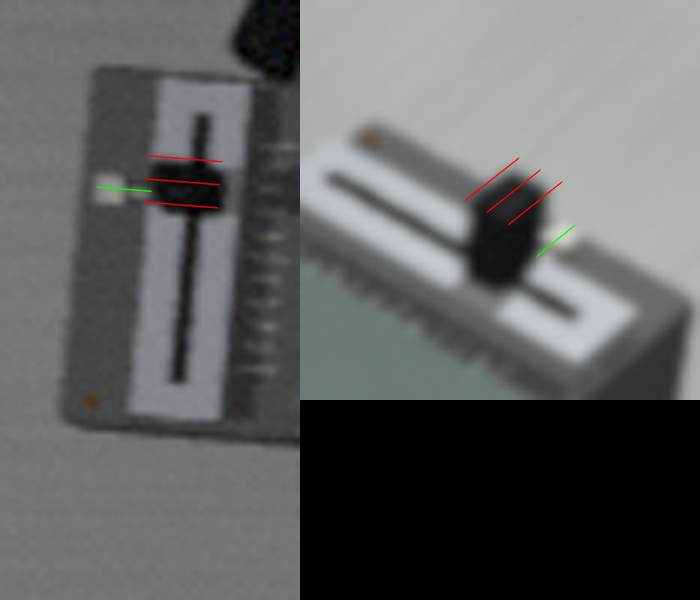

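The slider looks about 2 mm short of the tab. I'll measure it more exactly with intensity profiles along the track and the tab.

```bash
cat > prof.py <<'E'
from fit import *
D=(.5256,.0202,np.radians(-4.36))
def prof(a,ys,z,x0=-100,x1=100):
    xs=np.arange(x0,x1+.1,.5);o=0
    g=cv2.GaussianBlur(a["frame"],(0,0),.7).mean(2).astype(np.float32)
    for y in ys:
        u=proj(a,boxpt(D,np.c_[xs,xs*0+y,xs*0+z]/1000)).astype(np.float32)
        o=o+cv2.remap(g,u[:,0].reshape(-1,1),u[:,1].reshape(-1,1),cv2.INTER_CUBIC)[:,0]
    return xs,o/len(ys)
def edges(xs,v,lo,hi):
    m=(xs>=lo)&(xs<=hi);d=np.gradient(v);i=np.where(m)[0];return xs[i[np.argmax(d[i])]],xs[i[np.argmin(d[i])]]
E
python3 - <<'E'
from prof import *
ims={"top":[get_image("top") for _ in range(2)],"scene":[get_image("scene") for _ in range(2)]}
for n,L in ims.items():
    for (nm,ys,z,r) in(("track",(184,186,188) if n=="scene" else(188,211),74.5,(-95,-60)),("track",(184,186,188) if n=="scene" else(188,211),74.5,(60,95)),("tab",(230,234,238),66,(5,50)),("panel",(238,244,249),60,(-95,-60)),("panel",(238,244,249),60,(60,95)),("grip",(193,199,205),114.5,(0,25)),("grip",(193,199,205),114.5,(25,50))):
        v=sum(prof(a,ys,z)[1] for a in L);xs=prof(L[0],ys,z)[0]
        print(n,nm,r,"rise/fall",edges(xs,v,*r))
    for ys,z in(((230,234,238),66),((193,199,205),114.5)):
        v=sum(prof(a,ys,z)[1] for a in L)/2;xs=prof(L[0],ys,z)[0];print(n,z,[(int(x),int(i)) for x,i in zip(xs[::4],v[::4]) if 0<=x<=56])
E
```

```text
top track (-95, -60) rise/fall (np.float64(-74.0), np.float64(-82.0))
top track (60, 95) rise/fall (np.float64(80.0), np.float64(75.0))
top tab (5, 50) rise/fall (np.float64(20.5), np.float64(31.5))
top panel (-95, -60) rise/fall (np.float64(-65.5), np.float64(-81.0))
top panel (60, 95) rise/fall (np.float64(82.0), np.float64(75.0))
top grip (0, 25) rise/fall (np.float64(19.0), np.float64(12.0))
top grip (25, 50) rise/fall (np.float64(35.5), np.float64(26.0))
top 66 [(0, 70), (2, 70), (4, 70), (6, 69), (8, 69), (10, 69), (12, 70), (14, 70), (16, 73), (18, 82), (20, 98), (22, 113), (24, 120), (26, 119), (28, 112), (30, 99), (32, 86), (34, 76), (36, 71), (38, 69), (40, 69), (42, 69), (44, 69), (46, 69), (48, 69), (50, 69), (52, 69), (54, 69), (56, 69)]
top 114.5 [(0, 100), (2, 100), (4, 101), (6, 101), (8, 98), (10, 85), (12, 60), (14, 35), (16, 18), (18, 15), (20, 17), (22, 17), (24, 17), (26, 16), (28, 15), (30, 16), (32, 26), (34, 50), (36, 77), (38, 91), (40, 97), (42, 98), (44, 97), (46, 98), (48, 98), (50, 99), (52, 101), (54, 106), (56, 117)]
scene track (-95, -60) rise/fall (np
[... 370 characters left out ...]
0))
scene grip (25, 50) rise/fall (np.float64(41.5), np.float64(25.0))
scene 66 [(0, 35), (2, 34), (4, 31), (6, 26), (8, 23), (10, 23), (12, 28), (14, 43), (16, 69), (18, 98), (20, 133), (22, 156), (24, 171), (26, 174), (28, 166), (30, 151), (32, 133), (34, 118), (36, 110), (38, 109), (40, 110), (42, 111), (44, 110), (46, 111), (48, 110), (50, 110), (52, 110), (54, 110), (56, 110)]
scene 114.5 [(0, 153), (2, 153), (4, 151), (6, 152), (8, 152), (10, 151), (12, 150), (14, 143), (16, 127), (18, 106), (20, 82), (22, 61), (24, 54), (26, 51), (28, 50), (30, 52), (32, 50), (34, 52), (36, 59), (38, 72), (40, 93), (42, 116), (44, 136), (46, 155), (48, 170), (50, 180), (52, 186), (54, 187), (56, 184)]
```

Run:
```python
from prof import *
c=cv2.imread("pics/s5.png")[:,:400,::-1]
p=get_image("top");now=p["frame"].copy()
def put(box):
    f=np.zeros_like(now);f[170:340,200:370]=box;return f
off=put(cv2.resize(c,(170,170),interpolation=cv2.INTER_AREA))
# same degradation for the current picture
nd=put(cv2.resize(cv2.resize(now[170:340,200:370],(400,400),interpolation=cv2.INTER_CUBIC),(170,170),interpolation=cv2.INTER_AREA))
def cross(xs,v,lo,hi,lev):
    i=[k for k in range(len(xs)-1) if lo<=xs[k]<=hi and (v[k]-lev)*(v[k+1]-lev)<=0];return xs[i]
for nm,f,r in(("off",off,-50),("now",nd,25)):
    xs,v=prof({**p,"frame":f},(190,192,206,208),114.5)
    print(nm,"near",cross(xs,v,r-22,r,57),"far",cross(xs,v,r,r+25,57))
    xs,v=prof({**p,"frame":f},(230,234,238),66);w=(xs>10)&(xs<42);b=np.clip(v-75,0,None)*w;print("tab",(b*xs).sum()/b.sum())
    xs,v=prof({**p,"frame":f},(186,212),74.5);print("track",cross(xs,v,-85,-65,80),cross(xs,v,65,85,80))
```

```text
off near [-58.5] far [-40.]
tab 25.30551434999418
track [-82.  -75.5] []
now near [13.] far [34.5]
tab 25.26510391635753
track [-82. -75.] []
```

The tab is at 25.3 and the grip at about 24.2 in the same frame, and the off position reads −50.0 in that frame. A nudge of about +1.1 mm is worth making.

Emit:
step_arm:
  increments: [60,0.02,0.035,0,0,60,0.04,0.07,0,0,60,0.06,0.105,0,0,60,0.08,0.14,0,0,60,0.1,0.175,0,0,60,0.12,0.21,0,0,60,0.1266,0.235,0,0,60,0.1266,0.2456,0,0,60,0.1266,0.2456,0,0,60,0.1266,0.2456,0,0]

```text
clock: 41.52
tcp_pos: [0.5669, 0.2229, 0.2111]
tcp_rot: [0.732, 0.681, 0.006, -0.003]
contact_force: [0.0, 0.2, -0.2]
finger_gap: 0.0728
```

Emit:
step_arm:
  increments: [60,0,0,-0.04,0,60,0,0,-0.075,0,60,0,0,-0.095,0,60,0,0,-0.102,0,60,0,0,-0.102,0,60,0,0,-0.102,0]

```text
clock: 42.02
tcp_pos: [0.5674, 0.2222, 0.1103]
tcp_rot: [0.733, 0.681, 0.006, -0.003]
contact_force: [-0.3, -0.4, 0.5]
finger_gap: 0.0727
```

Emit:
step_arm:
  increments: [60,0.0005,-0.005,0,0,220,0.0005,-0.005,0,0,220,0.0005,-0.005,0,0,220,0.0005,-0.005,0,0,220,0.0005,-0.005,0,0,220,0.0005,-0.005,0,0,220,0.0005,-0.005,0,0,220,0.0005,-0.005,0,0,220,0.0005,-0.005,0,0,220,0.0005,-0.005,0,0]
  squeeze: 6

```text
clock: 42.85
tcp_pos: [0.5677, 0.2172, 0.1101]
tcp_rot: [0.733, 0.681, 0.006, -0.003]
contact_force: [-0.7, -0.4, -1.1]
finger_gap: 0.0203
```

Emit:
step_arm:
  increments: [220,0,0,0,0,220,0,0,0,0,220,0,0,0,0,220,0,0,0,0]

```text
clock: 43.18
tcp_pos: [0.5677, 0.2172, 0.1102]
tcp_rot: [0.733, 0.681, 0.006, -0.003]
contact_force: [0.5, 0.0, -0.1]
finger_gap: 0.02
```

Emit:
step_arm:
  increments: [220,0.0008,0,0,0,220,0.0008,0,0,0,220,0.0008,0,0,0,220,0.0008,0,0,0]

```text
clock: 43.52
tcp_pos: [0.5684, 0.2172, 0.1101]
tcp_rot: [0.733, 0.681, 0.006, -0.003]
contact_force: [-1.8, -0.8, 1.5]
finger_gap: 0.02
```

Emit:
step_arm:
  increments: [60,0,0,0,0,60,0,0,0,0,60,0,0,0,0,60,0,0,0,0,60,0,0,0.03,0,60,0,0,0.07,0,60,0,0,0.1,0,60,-0.04,-0.03,0.1,0,60,-0.08,-0.07,0.1,0,60,-0.12,-0.1,0.1,0]

```text
clock: 44.35
tcp_pos: [0.4723, 0.1363, 0.211]
tcp_rot: [0.732, 0.681, 0.006, -0.002]
contact_force: [-0.1, -0.6, 0.8]
finger_gap: 0.0723
```

Emit:
step_arm:
  increments: [60,-0.02,-0.04,0,0,60,-0.03,-0.08,0,0,60,-0.03,-0.12,0.03,0,60,-0.05,-0.16,0.06,0,60,-0.05,-0.2,0.06,0,60,-0.05,-0.2,0.06,0]

```text
clock: 44.85
tcp_pos: [0.4224, -0.0671, 0.274]
tcp_rot: [0.733, 0.68, 0.007, 0.001]
contact_force: [-0.0, 0.2, 0.7]
finger_gap: 0.0727
```

Run:
```python
from prof import *
p=get_image("top");q=get_image("scene");print(get_state()["clock"])
xs,v=prof(p,(190,192,206,208),114.5)
print([xs[k] for k in range(len(xs)-1) if 0<xs[k]<50 and (v[k]-57)*(v[k+1]-57)<=0])
xs,v=prof(p,(230,234,238),66);b=np.clip(v-75,0,None)*((xs>10)&(xs<42));print((b*xs).sum()/b.sum())
f=np.hstack([cv2.resize(a["frame"][b[1]:b[3],b[0]:b[2]],(400,400),interpolation=cv2.INTER_CUBIC) for a,b in((p,(190,150,370,330)),(q,(200,130,450,380)))])
cv2.imwrite("pics/s9.png",f[:,:,::-1])
```

```text
44.95
[np.float64(14.0), np.float64(35.5)]
25.32228559621456
```

View pics/s9.png

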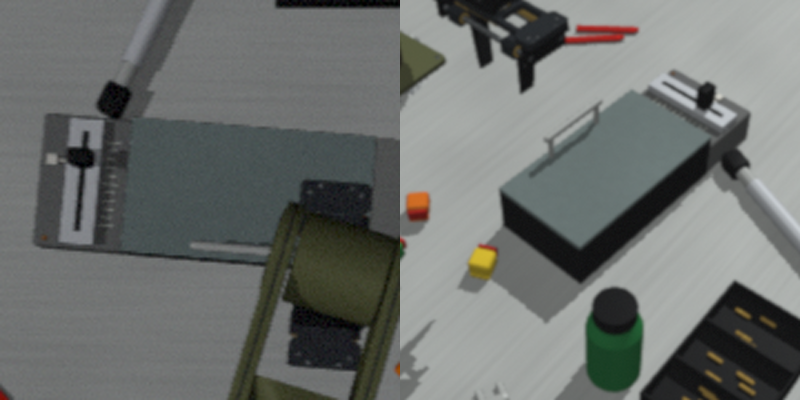

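The far edge of the grip is at 35.5, so its centre is at 25.5, against 25.3 for the tab. The lid is shut and the arm is clear of everything.

```bash
python3 -c "
from station import sign_off;print(sign_off())"
```

```text
the job is handed in; nothing more can be done
None
```

The bicycle lamps are on charge, and I handed the job in at about 45 s of the 210 s allowed; the sign-off gives no verdict.

- **Order:** I slid the slider to its off stop, then opened the lid to its stop. The three lamps on the shelf went in next: two headlamps and the black and red rear light, standing side by side on the box floor. I lowered the lid in the grip until it pressed on its stop, and only then slid the slider up to the pointer.
- **Lamps:** A picture taken before closing showed all three upright and apart. No fourth lamp showed in any view. I did not touch the yellow, green and orange look-alikes or the other things on the shelf.
- **Lid:** The closed lid matches its starting outline in the scene camera, and it pushed back with about 13 N at the end.
- **Slider:** On the last look the far edge of the grip put its centre at 25.5 mm along the track, against 25.3 mm for the pointer. The first setting was about 1 mm short, so I gripped the slider again and nudged it. The grip's near edge would put its centre about 1 to 2 mm lower, so read the match as good to about 2 mm.

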